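# Click the griddle's thumbwheel to the yellow heat mark

### The arm

A 6-joint arm with a two-finger parallel gripper is mounted at the origin on the work surface. World frame = base frame: x ahead of the robot, y to its left, z up, the work surface at z = 0. Lengths are in m, angles in rad, forces in N, time in s.
With the tool pointing down it reaches from about 0.35 to 0.975 m from the base axis. Payload 4.9 kg.
Tool frame: the origin (TCP) lies at the very end of the fingers, on their centre line; the grasp point (between the pads) lies 19 mm behind it (pinch_z is the distance from the TCP to the grasp point, in m); z points along the fingers, y is the line along which they close (so a half turn about z gives the same grasp; the last joint's range is limited). The gripper opens to 85 mm and grips with 20 to 120 N. Pads are 22 mm wide; open, the fingers measure 114 mm over their backs; the gripper's body (76 mm by 85 mm) begins 54 mm behind the grasp point. The pads swing forward as they close: fully open they stand 13 mm farther back than shut.
Start: joints at [1.201, 0.053, 1.613, -0, 1.476, -0.119], TCP at [0.155, 0.605, 0.231] pointing down, gripper open.
Joint ranges: [-3.01, 3.01], [-1.01, 2.22], [0.06, 2.58], [-1.02, 4.17], [0.09, 2.62], [-3.14, 3.14]. Speed limits (rad/s): [2.57, 2.57, 3.14, 3.14, 3.14, 3.14].

### API

Orientations are given as a unit quaternion [w, x, y, z].
In Python, from plant import * gives the robot as it stands. The module is installed in compiled form; this text tells all that it offers.
- The arm moves only by the tool play_rows, never from a script. Its arguments are lists of equal length, an entry for each row: "linear": the shift along the world's x, y, z in m, a list of three; "turn": the turn about the world's z in degrees. A call has 1 to 8 rows; each row shifts and turns the commanded pose from where the row before left it; what a row does not reach is not made up. A row lasts 1/8 s, in which the tool goes at most 62.5 mm and 10.7 degrees, less where a joint would pass 70% of its speed; a pose out of reach is approached as far as the arm can. A call is refused whole if a number of a shift passes 0.0625 or a number of a turn 10.7, either way. A call with a gripper value outside its range is refused whole. "hand" is the finger opening in m, from 0 to 0.0854, set as the call begins (left out, the last holds). The fingers move at their own pace and stop on an object; the grip force is fixed at half the most. Time passes only in rows, so rows that do not move let the fingers close. It gives the time, the measured TCP pose, the force, the opening and the grip force at its end, in the units of the state.
- state(): the state, without advancing time (a new reading comes with each control period).
- grab_frame(name): name is "side" or "top"; returns the picture (400x640x3 uint8, red, green, blue); there is no depth.
- camera_info(name): a dict with "camera_matrix" (3x3 intrinsics, pixels), "distortion" ([k1, k2, p1, p2, k3] as OpenCV has them; the pictures are not rectified), "origin" and "attitude" of the camera in the world. Camera axes: x right, y down, z forward; pixel columns grow to the right and rows downward; lengths in m; the calibration is good to about 2 mm. A picture is of the moment at which its call begins. camera_info takes no time and is no camera call.
- job_done(): hands the job in; it is judged then, once.
Trained networks look in the newest picture that a camera, given by its name, has taken for a name from the list of things; names that differ only in an ending like _2 or _b are one class to them, and where a whole thing is asked for, a point or a joint stands for the part that bears it (a point fixed in the world has none). Each returns a list of dicts, best first, with "p" (0 to 1); they miss things now and then, are a little off and sometimes report something else, mostly with a low value. They report only what shows in the picture. A call takes as long as a camera call.
- trace(camera, thing): "region" (400x640 bool, what is visible of it) and "location" ([column, row] in pixels, amid what is visible of it).
The state is a dict: "time": time; "joint_pos": joint angles; "joint_vel": joint speeds; "joint_efforts": joint torques, N m; "tool_pos": TCP position; "tool_rot": TCP orientation; "contact_force": force on the tool from outside, world axes, zero at the start; "ft_torque": the same for the moment, N m; "gripper_width": opening from 0.0 (shut) to 1.0 (fully open); "grasp_force": force on a finger pad.
Only numpy, scipy, OpenCV 4.12 (cv2) and the standard library are available. Lean on these libraries where they do the work, as an engineer would, in place of code of your own. Each camera call takes 0.05 s, during which the arm holds its last target. There are 200 camera calls.

### The job

On the display griddle, roll the knurled heat thumbwheel with a fingertip until its white line clicks into the notch at the yellow mark, then take your hand away so that the wheel rests there by itself. Only stroke the wheel: leave the shaker, the mug, the spatula and the kitchen timer standing or lying where they are.

Things in the scene. Friction and masses are not known exactly. Their poses are not given: they have to be found in the camera images.
- griddle: dark electric griddle, fixed. Origin on the table straight below the thumbwheel's centre. +z up; +x level, from the pod to the plate (away from the robot, yaw up to 0.35 rad); +y to the left of one facing the plate from the pod. Black control pod: block 66 (x) by 120 (y) by 52 high round the origin. The plate, 270 (x) by 430 (y), starts 40 from the origin along +x; its rim is 68 high
- wheel_axle (a point): centre of the thumbwheel: a dark, finely ridged upright disc of 60 diameter, 22 wide, its axle level along the griddle's x, 52 above the table, upper half exposed. Black cheeks (discs of 23 radius, 17 thick) stand by both flat sides, so the rim is 7 proud of them. Four marks on the cheeks, left (+y) to right: blue, green, yellow, red, at -0.75, -0.25, 0.25, 0.75 rad from vertical
- wheel_crown (a point): highest point of the thumbwheel's rim, midway along its width, 82 above the table, right over the axle; the place to press and stroke. Fixed to the griddle (it does not turn with the wheel). The pointer is a bright white line across the wheel's rim
- wheel (a joint): thumbwheel angle, rad. Four click notches: 0 = line at blue, 0.5 green, 1.0 yellow, 1.5 red; stops at -0.2 and 1.7. Grows as the crown is stroked right (griddle's -y); 0.5 rad is 15 mm of rim. Let go, it springs into the nearest notch; to pass to the next takes about 1.2 N along the rim (0.035 N m); bearing friction is slight. Starts at or between blue and green
- shaker: amber glass seasoning jar with steel cap, 42 diameter, 85 high, standing loose on the table to the left of the pod; origin at the centre of its foot
- mug: blue mug, 80 diameter, 90 high, standing loose to the right of the pod; origin at the centre of its foot
- spatula: spatula 240 long lying loose on the table between the robot and the pod; origin on the table under it
- timer: red block-shaped kitchen timer with white dial, 45 by 60, 75 high, standing loose to the left, farther out than the shaker; origin at the centre of its foot

How it is judged:
By the outcome, as a careful person would: the job done as asked, in the order asked, and still so for the second after the job is handed in, with the robot touching nothing.
It also fails if it takes over 38 s, if anything falls off the work surface, if the arm or the gripper's body presses on something with over 40 N, if the wrist force passes 120 N, or if a joint passes its speed limit or range.

## Working session

There is one attempt and no reset: what is moved stays moved. The work goes in short steps, Python scripts to look and compute and a tool call to move; the robot and the scene stay as the last step left them, time stands still between calls to the robot, and variables do not carry over. Pictures are saved under pics/ and viewed, at most 10 in all, crops included, and the job is handed in when it is done.

Besides the shell and the picture viewer there is one more tool, called as name(argument=value, ...), one argument or row to a line, values as JSON. play_rows: Moves the arm, as the interface text tells. Its arguments: {"type":"object","properties":{"linear":{"type":"array","items":{"type":"array","items":{"type":"number"}}},"turn":{"type":"array","items":{"type":"number"}},"hand":{"type":"number"}},"required":["linear","turn"]}

```bash
mkdir -p pics
cat > h.py <<'E'
from plant import *
import numpy as np, cv2
from scipy.spatial.transform import Rotation as R
def cam(n):
    c=camera_info(n); a=np.array(c["attitude"],float)
    M=a if a.shape==(3,3) else R.from_quat(a[[1,2,3,0]]).as_matrix()
    return np.array(c["camera_matrix"]),np.array(c["distortion"]),np.array(c["origin"]),M
def ray(n,p):
    K,d,o,M=cam(n); q=cv2.undistortPoints(np.array([[p]],float),K,d)[0,0]
    return o,M@np.array([q[0],q[1],1])
def onz(n,p,z):
    o,v=ray(n,p); return o+v*(z-o[2])/v[2]
def proj(n,P):
    K,d,o,M=cam(n); return cv2.projectPoints((np.atleast_2d(P)-o)@M,np.zeros(3),np.zeros(3),K,d)[0][:,0]
def save(n,f,box=None,s=1):
    im=grab_frame(n)[:,:,::-1]
    if box: im=im[box[1]:box[3],box[0]:box[2]]
    cv2.imwrite("pics/"+f,cv2.resize(np.ascontiguousarray(im),None,fx=s,fy=s,interpolation=cv2.INTER_CUBIC))
E
python3 - <<'E'
from h import *
np.set_printoptions(precision=3,suppress=True)
save("top","t0.png");save("side","s0.png")
for n in("top","side"):
    print(n,cam(n)[2],cam(n)[3][:,2])
    for t in("griddle","wheel_axle","wheel_crown","wheel","shaker","mug","spatula","timer"):
        for r in trace(n,t)[:1]: print(n,t,r["p"],r["location"],r["region"].sum())
s=state();print(s["time"],s["tool_pos"],s["tool_rot"],s["gripper_width"])
E
```

```text
top [0.253 0.101 1.392] [ 0.157 -0.015 -0.987]
top griddle 0.79 [365.4, 135.6] 17575
top wheel_axle 0.86 [365.5, 136.0] 17409
top wheel_crown 0.69 [368.9, 137.9] 18003
top wheel 0.53 [361.9, 196.6] 203
top shaker 0.82 [311.1, 192.9] 238
top mug 0.82 [426.9, 224.4] 959
top spatula 0.68 [365.4, 137.1] 17502
top timer 0.97 [279.9, 198.4] 491
side [ 0.103 -0.505  0.543] [ 0.429  0.721 -0.545]
side griddle 0.85 [440.0, 253.2] 23883
side wheel_axle 0.73 [437.1, 257.8] 24182
side wheel_crown 0.96 [441.3, 256.6] 23899
side wheel 0.58 [358.4, 251.1] 372
side shaker 0.62 [321.5, 220.9] 682
side mug 0.96 [376.8, 332.7] 3698
side spatula 0.73 [285.2, 277.8] 1742
side timer 0.93 [301.4, 205.2] 865
0.9 [0.155 0.605 0.231] [ 0.     0.125  0.992 -0.   ] 1.0044361047071362
```

Run:
```python
import cv2,numpy as np
t=cv2.imread("pics/t0.png");s=cv2.imread("pics/s0.png")
a=cv2.resize(t[100:270,240:460],(770,595),interpolation=cv2.INTER_CUBIC)
b=cv2.resize(s[170:320,260:460],(800,600),interpolation=cv2.INTER_CUBIC)
cv2.imwrite("pics/t0c.png",a);cv2.imwrite("pics/s0c.png",b)
```

```text
(no output)
```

View pics/t0c.png

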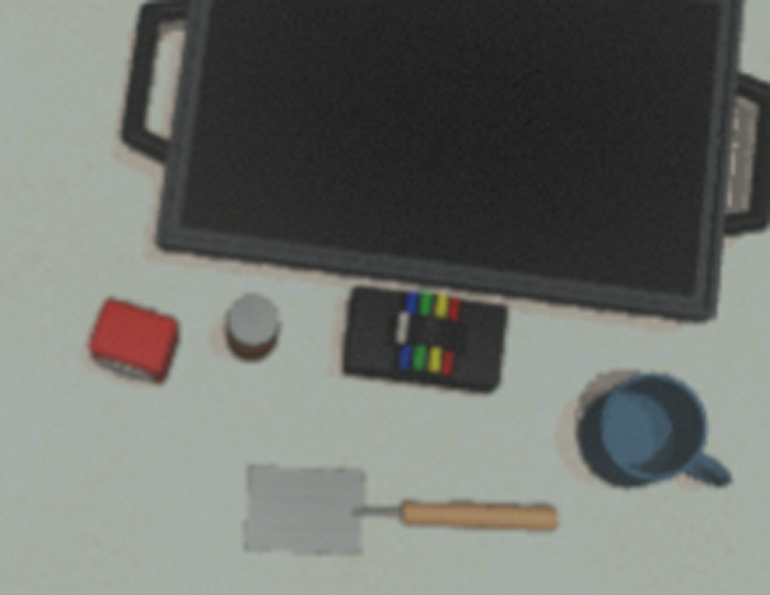

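View pics/s0c.png

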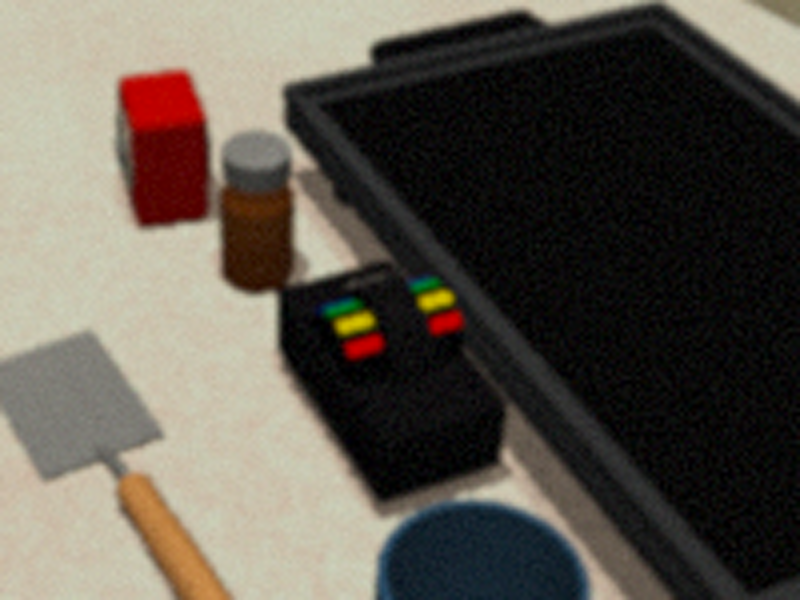

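Top view: the white line sits at blue (crop 403,327 → pixel 355,193), so the wheel is near 0. The side view shows the blue, green, yellow and red marks clearly. Next I fit the griddle pose from the mark colours.

```bash
cat > fit.py <<'E'
from h import *
from scipy.optimize import least_squares
np.set_printoptions(precision=4,suppress=True)
H={"blue":(100,130),"green":(45,85),"yellow":(22,34),"red":(-8,8)}
A=dict(blue=-.75,green=-.25,yellow=.25,red=.75)
obs=[]
for n,b,cols in(("top",(350,180,376,208),H),("side",(334,236,380,264),("green","yellow","red"))):
    im=cv2.imread("pics/"+n[0]+"0.png")[b[1]:b[3],b[0]:b[2]]
    h=cv2.cvtColor(im,cv2.COLOR_BGR2HSV).astype(int);hh=np.where(h[...,0]>170,h[...,0]-180,h[...,0])
    for c in cols:
        lo,hi=H[c];m=((hh>=lo)&(hh<=hi)&(h[...,1]>110)&(h[...,2]>60)).astype(np.uint8)
        k,l,st,ce=cv2.connectedComponentsWithStats(m)
        ix=sorted([i for i in range(1,k) if st[i,4]>=4],key=lambda i:-st[i,4])[:2]
        print(n,c,[(ce[i]+b[:2],st[i,4]) for i in ix])
        if len(ix)==2:
            pp=sorted([ce[i]+b[:2] for i in ix],key=lambda p:-p[1])
            obs+= [(n,A[c],-1,pp[0]),(n,A[c],1,pp[1])]
def res(v):
    c,s=np.cos(v[2]),np.sin(v[2]);r=[]
    for n,a,sg,p in obs:
        x,y,z=sg*.0195,-.023*np.sin(a),.052+.0235*np.cos(a)
        r+=list(proj(n,[v[0]+c*x-s*y,v[1]+s*x+c*y,z])[0]-p)
    return np.array(r)
s=least_squares(res,[.5,.1,-.1],loss="soft_l1");v=s.x
print(v,res(v).reshape(-1,2))
c,sn=np.cos(v[2]),np.sin(v[2])
for q in(0,.25,.5,1.):
    a=q-.75;y=-.03*np.sin(a);print(q,proj("top",[v[0]-sn*y,v[1]+c*y,.052+.03*np.cos(a)]))
E
python3 fit.py
```

```text
top blue [(array([355.3636, 201.4091]), np.int32(22)), (array([357.2632, 186.1579]), np.int32(19))]
top green [(array([359.2857, 201.7619]), np.int32(21)), (array([361.1053, 186.4211]), np.int32(19))]
top yellow [(array([363.8462, 202.3077]), np.int32(26)), (array([365.625 , 187.2083]), np.int32(24))]
top red [(array([367.5   , 203.1111]), np.int32(18)), (array([369.2353, 188.1765]), np.int32(17))]
side green [(array([345.25  , 246.7917]), np.int32(24)), (array([366.1111, 240.7222]), np.int32(18))]
side yellow [(array([348.1538, 250.4038]), np.int32(52)), (array([368.5106, 244.5532]), np.int32(47))]
side red [(array([350.4906, 256.0566]), np.int32(53)), (array([371.0625, 250.0417]), np.int32(48))]
[ 0.4594 -0.0609 -0.1688] [[-0.0842 -0.3538]
 [-0.0105  0.4169]
 [-0.005  -0.4483]
 [ 0.1381  0.3513]
 [-0.2577 -0.3489]
 [-0.0939  0.2063]
 [-0.4008 -0.2856]
 [-0.2175  0.1606]
 [ 1.2869 -0.1579]
 [-1.1647  0.9395]
 [ 1.014  -0.1425]
 [-0.7551  0.6159]
 [ 0.9141 -0.2368]
 [-0.9885  0.561 ]]
0 [[354.6588 193.2411]]
0.25 [[357.1273 193.318 ]]
0.5 [[359.8808 193.5461]]
1.0 [[365.5128 194.3897]]
```

play_rows(
  linear=[
    [0.023,-0.05,0],
    [0.023,-0.05,0],
    [0.023,-0.05,0],
    [0.023,-0.05,0],
    [0.023,-0.05,0],
    [0.023,-0.05,0],
    [0.023,-0.05,0],
    [0.023,-0.05,0],
  ],
  turn=[1,1,1,1,0.7,0,0,0],
  hand=0,
)

```text
time: 1.9
tool_pos: [0.3396, 0.2039, 0.2316]
tool_rot: [0.001, 0.084, 0.996, 0.0]
contact_force: [1.3, 1.0, 1.3]
gripper_width: 0.002
grasp_force: 0.0
```

play_rows(
  linear=[
    [0.023,-0.05,0],
    [0.023,-0.05,0],
    [0.023,-0.05,0],
    [0.023,-0.05,-0.02],
    [0.023,-0.05,-0.04],
    [0.007,-0.006,-0.04],
    [0,0,-0.015],
    [0,0,0],
  ],
  turn=[0,0,0,0,0,0,0,0],
)

```text
time: 2.9
tool_pos: [0.4584, -0.0459, 0.1189]
tool_rot: [-0.001, 0.084, 0.996, 0.0]
contact_force: [-0.7, 0.1, 0.0]
gripper_width: -0.001
grasp_force: 0.0
```

Run:
```python
from h import *
np.set_printoptions(precision=4,suppress=True)
s=state();print(s["time"],s["tool_pos"],s["tool_rot"],s["contact_force"],s["gripper_width"])
save("side","s1.png",(300,170,420,260),6.6);print(proj("side",s["tool_pos"]))
```

```text
2.9 [ 0.4584 -0.0459  0.1189] [-0.001   0.084   0.9965  0.0003] [-0.7499  0.0953  0.0422] -0.0014885032996418402
[[353.1025 223.2095]]
```

View pics/s1.png

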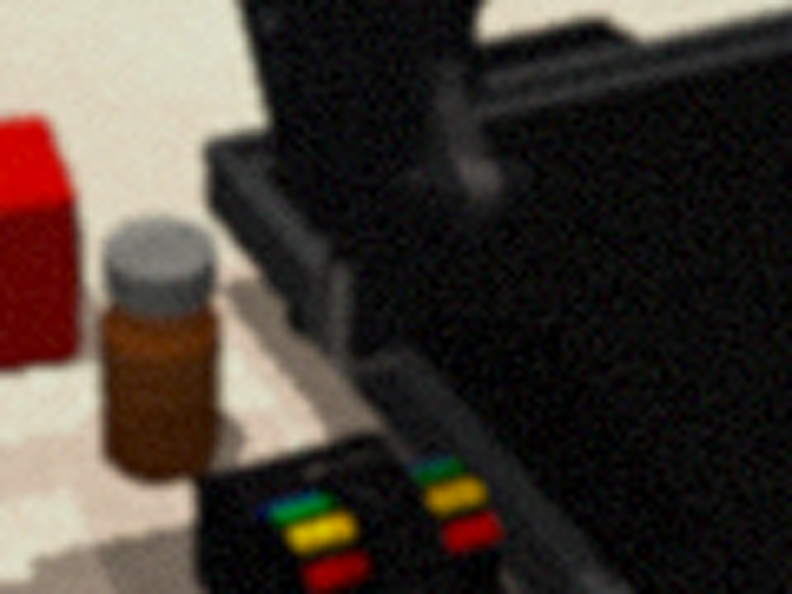

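The view shows the tip at about (354,223), over and just left of the wheel, and it agrees with the projection. Now descend.

play_rows(
  linear=[
    [0.0025,-0.005,-0.015],
    [0,0,-0.015],
    [0,0,-0.005],
    [0,0,-0.001],
    [0,0,-0.001],
    [0,0,0],
  ],
  turn=[0,0,0,0,0,0],
)

```text
time: 3.7
tool_pos: [0.462, -0.0516, 0.0829]
tool_rot: [0.0, 0.084, 0.996, -0.0]
contact_force: [-0.4, 0.7, -0.4]
gripper_width: -0.001
grasp_force: 0.0
```

play_rows(
  linear=[
    [0,0,-0.001],
    [0,0,0],
  ],
  turn=[0,0],
)

```text
time: 3.95
tool_pos: [0.4621, -0.0516, 0.0819]
tool_rot: [0.0, 0.084, 0.996, -0.0]
contact_force: [0.3, 0.1, 1.3]
gripper_width: -0.0
grasp_force: 0.5
```

play_rows(
  linear=[
    [0,0,-0.001],
    [0,0,0],
  ],
  turn=[0,0],
)

```text
time: 4.2
tool_pos: [0.4622, -0.0516, 0.0818]
tool_rot: [0.0, 0.084, 0.996, -0.0]
contact_force: [-3.1, 0.8, 6.8]
gripper_width: -0.001
grasp_force: 3.2
```

play_rows(
  linear=[
    [0,0,-0.001],
    [0,0,0],
  ],
  turn=[0,0],
)

```text
time: 4.45
tool_pos: [0.4623, -0.0516, 0.0816]
tool_rot: [0.0, 0.084, 0.996, -0.0]
contact_force: [-4.9, 1.4, 10.9]
gripper_width: 0.003
grasp_force: 5.7
```

play_rows(
  linear=[
    [-0.0003,-0.002,0],
    [-0.0003,-0.002,0],
    [-0.0003,-0.002,0],
    [-0.0003,-0.002,0],
    [-0.0003,-0.002,0],
    [-0.0003,-0.002,0],
    [-0.0003,-0.002,0],
    [-0.0003,-0.002,0],
  ],
  turn=[0,0,0,0,0,0,0,0],
)

```text
time: 5.45
tool_pos: [0.4599, -0.0679, 0.0816]
tool_rot: [0.0, 0.084, 0.996, -0.0]
contact_force: [-5.1, 0.5, 9.6]
gripper_width: -0.0
grasp_force: 5.3
```

play_rows(
  linear=[
    [0,0,0.01],
    [0,0,0.03],
    [0.01,0.06,0.04],
    [0.01,0.06,0.0],
    [0,0,0],
  ],
  turn=[0,0,0,0,0],
)

```text
time: 6.08
tool_pos: [0.4783, 0.0473, 0.1547]
tool_rot: [0.001, 0.081, 0.997, 0.0]
contact_force: [0.2, -1.2, -0.1]
gripper_width: 0.002
grasp_force: 0.0
```

Run:
```python
from h import *
np.set_printoptions(precision=4,suppress=True)
s=state();print(s["time"],s["tool_pos"],s["contact_force"])
save("top","t2.png",(320,160,410,230),8)
```

```text
6.075 [0.4783 0.0473 0.1547] [ 0.2406 -1.2068 -0.05  ]
```

View pics/t2.png

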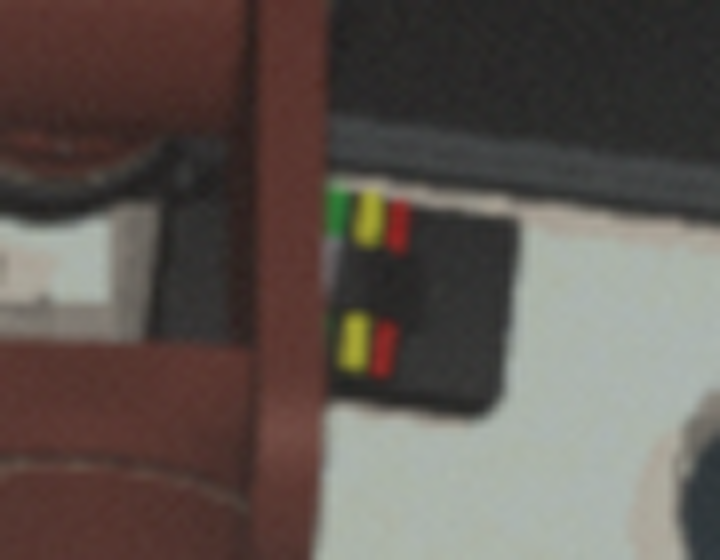

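White line shows at (361,193), the green notch: one click gained and no side effects. Second stroke.

play_rows(
  linear=[
    [-0.008,-0.05,0],
    [-0.008,-0.049,0],
    [0,0,-0.035],
    [0,0,-0.03],
    [0,0,0],
    [0,0,0],
  ],
  turn=[0,0,0,0,0,0],
)

```text
time: 6.88
tool_pos: [0.4623, -0.0557, 0.0898]
tool_rot: [0.0, 0.085, 0.996, -0.0]
contact_force: [0.2, 0.0, 0.3]
gripper_width: -0.001
grasp_force: 0.0
```

play_rows(
  linear=[
    [0,0.004,-0.003],
    [0,0,-0.003],
    [0,0,-0.002],
    [0,0,-0.002],
    [0,0,0],
  ],
  turn=[0,0,0,0,0],
)

```text
time: 7.5
tool_pos: [0.4625, -0.0508, 0.0814]
tool_rot: [-0.0, 0.084, 0.996, 0.0]
contact_force: [-6.4, 3.4, 13.5]
gripper_width: 0.004
grasp_force: 7.0
```

play_rows(
  linear=[
    [-0.0003,-0.002,0],
    [-0.0003,-0.002,0],
    [-0.0003,-0.002,0],
    [-0.0003,-0.002,0],
    [-0.0003,-0.002,0],
    [-0.0003,-0.002,0],
    [-0.0003,-0.002,0],
    [-0.0003,-0.002,0],
  ],
  turn=[0,0,0,0,0,0,0,0],
)

```text
time: 8.5
tool_pos: [0.4601, -0.0673, 0.0816]
tool_rot: [0.0, 0.084, 0.996, -0.0]
contact_force: [-6.2, 0.9, 13.9]
gripper_width: -0.002
grasp_force: 6.9
```

play_rows(
  linear=[
    [0,0,0.01],
    [0,0,0.03],
    [0.01,0.06,0.04],
    [0.01,0.06,0.0],
    [0.01,0.06,0],
    [0,0.06,0],
    [0,0,0],
    [0,0,0],
  ],
  turn=[0,0,0,0,0,0,0,0],
)

```text
time: 9.5
tool_pos: [0.4879, 0.1646, 0.1531]
tool_rot: [-0.0, 0.084, 0.996, -0.0]
contact_force: [0.4, 0.1, -0.0]
gripper_width: -0.001
grasp_force: 0.0
```

Run:
```python
from h import *
np.set_printoptions(precision=4,suppress=True)
s=state();print(s["time"],s["tool_pos"],s["contact_force"])
save("top","t3.png",(260,150,460,250),4)
```

```text
9.5 [0.4879 0.1646 0.1531] [ 0.3718  0.0839 -0.0314]
```

View pics/t3.png

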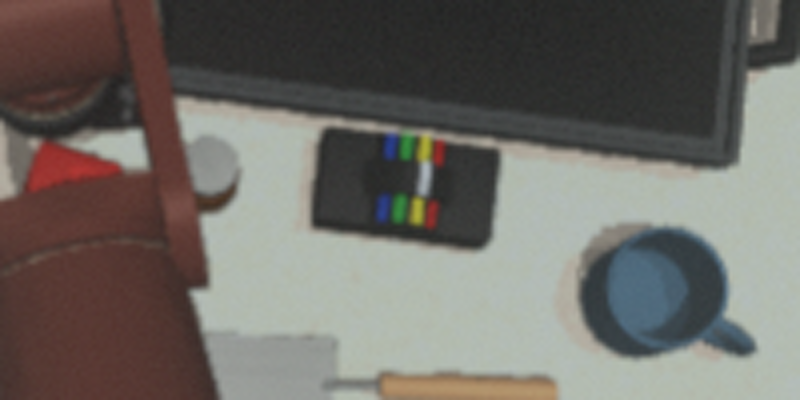

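The line is at crop (424,180) → pixel 366,195, where I predicted 365.5,194.4 for yellow. The wheel rests at yellow, nothing else has moved, and the hand is clear.

```bash
python3 -c "
from plant import *
print(job_done())"
```

```text
the job is handed in; nothing more can be done
None
```

The thumbwheel now rests by itself in the notch at the yellow mark, after two fingertip strokes, with the hand clear. The last picture shows the other items undisturbed, though the arm partly hid the timer. The job is handed in.

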